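Refit the keyed knobs and bayonet fuse cap of a bench instrument

ROBOT

A 7-joint arm with a two-finger parallel gripper is mounted at the origin on a cart in front of the work surface, level with it; the furniture and walls round the work are solid. World frame = base frame: x ahead of the robot, y to its left, z up, the work surface at z = 0. Lengths are in mm, angles in rad, forces in N, time in s.
With the tool pointing down it reaches from about 400 to 900 mm from the base axis. Payload 5.6 kg.
Tool frame: the origin (TCP) lies midway between the tips of the shut fingers; the grasp point (between the pads) lies 19 mm behind it; z points along the fingers, y is the line along which they close (so a half turn about z gives the same grasp; the last joint's range is limited). The gripper opens to 92 mm and grips with 3 to 60 N. Pads are 20 mm wide; open, the fingers measure 128 mm over their backs; the gripper's body (75 mm by 189 mm) begins 69 mm behind the grasp point.
Start: joints at [-1.247, 0.468, -0.012, 1.603, 0.006, 1.071, -0.056], TCP at [233.15, 606.754, 214.592] pointing down, gripper open.
Joint ranges: [-2.53, 2.53], [-0.31, 2.02], [-1.57, 1.55], [0.28, 2.44], [-1.29, 4.43], [0.15, 1.84], [-2.92, 2.92]. Speed limits (rad/s): [2.57, 2.57, 3.14, 3.14, 3.14, 3.14, 3.14].

INTERFACE

Orientations are given as a rotation vector (axis times angle).
In Python, from cell import robot, grip, kin, viewer gives the robot as it stands. Calls block until the motion is done:
- robot.movep(position, orientation): joint-space move of the TCP to a pose.
- robot.servo_line(position, feed=150, rotation=None): straight line of the TCP; rotation=None keeps the orientation; feed is the mean speed in mm/s.
- robot.goto_joints(angles): joint-space move.
- grip(opening, newtons=None): opening from 0.0 (shut) to 1.0 (fully open); newtons is the grip in N (None keeps the last); returns when the fingers have stopped.
- robot.hold(seconds).
- kin.ik(position, orientation): joint angles nearest the present ones, or None.
- robot.observe(): the state.
- viewer.read_camera(name): name is "scene" or "top"; returns the picture (400x640x3 uint8, red, green, blue); there is no depth.
- viewer.camera_info(name): a dict with "camera_matrix" (3x3 intrinsics, pixels), "R" (3x3) and "t" (3): a world point X has camera coordinates R X + t. Camera axes: x right, y down, z forward; pixel columns grow to the right and rows downward; lengths in mm; the calibration is good to about 2 mm. A picture is of the moment at which its call begins. camera_info takes no time and is no camera call.
A pose or a line that the arm cannot do raises robot.IKError and nothing moves.
- robot.job_done(): hands the job in; it is judged then, once.
Trained networks look in the newest picture that a camera, given by its name, has taken for a name from the list of things; names that differ only in an ending like _2 or _b are one class to them, and where a whole thing is asked for, a point or a joint stands for the part that bears it (a point fixed in the world has none). Each returns a list of dicts, best first, with "confidence" (0 to 1); they miss things now and then, are a little off and sometimes report something else, mostly with a low value. They report only what shows in the picture. A call takes as long as a camera call.
- viewer.silhouettes(name, camera): "mask" (400x640 bool, what is visible of it).
- viewer.pinpoint(name, camera): "at" ([x, y, z] in mm, in the coordinates of the camera as it stood for that picture, good to about 4 mm: a listed point, or the origin of a listed thing).
The state is a dict: "t": time; "joints": joint angles; "joint_velocities": joint speeds; "joint_torque": joint torques, N m; "tcp_pos": TCP position; "tcp_rot": TCP orientation; "contact_force": force on the tool from outside, world axes, zero at the start; "wrist_torque": the same for the moment, N m; "grip_width": opening from 0.0 (shut) to 1.0 (fully open); "grip_force": force on a finger pad.
Only numpy, scipy, OpenCV 4.12 (cv2) and the standard library are available. Lean on these libraries where they do the work, as an engineer would, in place of code of your own. Each camera call takes 0.05 s, during which the arm holds its last target. There are 200 camera calls.

TASK

Swing the instrument's carry handle back, off its front panel, until it snaps home in its end detent. Then fit every control knob that is there onto the D-shaft with the ring of its own colour, turned so that flat meets flat and pushed fully down onto the ring, and close the fuse holder: set the black cap over it, push down against the spring, turn it clockwise as far as it goes (a short quarter turn) and let it rise into its lock. Leave the tape roll, the vial and the tip-cleaner pot where they stand.

Things in the scene. Friction and masses are not known exactly. Their poses are not given: they have to be found in the camera images.
- instrument: Grey bench instrument, 130 (x) x 130 (y) x 50 mm, fixed, lying on its back, black front panel up. Origin: centre of its underside; z up; +x away from the robot. The panel is a level plane 50 mm up. In its frame the shafts stand at (-32, -32), (-32, +32), (+32, -32) mm, colours in any order, and the fuse holder at (+32, +32) mm.
- handle (a joint): Carry handle's angle, rad: 0 = arms level, towards the instrument's -x; grows as the bar swings up and away from the robot to the end stop at 2.05. Starts at 0.8 to 1.05, above the panel. Stiff hinge (stays where left, 1 to 3 N at the bar); a spring ball snaps over at about 1.92; seated = against the stop at 2.05.
- handle_bar (a point): Middle of the handle's round bar, on its centre line. The bar runs along the instrument's y, 14 mm thick here, 95 mm from the hinge axis; two flat arms outside the instrument's left and right sides carry it (a U, 154 mm wide). Can be pinched across from above; it turns in the fingers.
- handle_hinge (a point): Centre of the handle's hinge axis (the axis is the instrument's y), 30 mm above the bench and 50 mm towards +x from the instrument's origin.
- fuse_base (a point): Foot of the fuse holder, on its axis at panel level, axes as the instrument's. White upright barrel, 24 mm diameter, 18.5 mm high; two steel studs at its top stick out along +x and -x to 17.5 mm from the axis, 5 mm wide, 13.5 to 18.5 mm above the panel, marked by white dashes on the panel. The nearest shafts are 64 mm away.
- fuse_spring_top (a point): Top of the brass spring contact (15 mm diameter) that stands 12 mm out of the barrel (30.5 mm above the panel). The cap's ceiling pushes it down: 0.6 N per mm, 7.5 N fully in. A cap just set on it stands with its middle about 28 mm above the panel.
- fuse_cap_mid (a point): Middle (15.5 mm above the rim) of the black fuse cap, a cup with its mouth down, 38 mm diameter, 31 mm high, 40 g, z up. Upper 14 mm: solid round grip; below: cup wall, inner diameter 26 mm. Two J-slots for the studs have their mouths along its +x and -x, shown by the white line across the top: set it on with this line along the instrument's x, either way round (5 degrees of play).
- fuse_cap_rim (a point): Centre of the cap's rim (mouth). To lock from set on: push down till the studs stop it (rim 1 to 2 mm above the panel), turn 80 degrees clockwise seen from above, still pushed, to the slot's end, and let go: it rises about 6 mm into the locking pocket (rim 8.5 mm, middle 24 mm above the panel, line 80 degrees from the instrument's x). It cannot turn unless pushed down.
- shaft_red_seat (a point): Fixed aluminium D-shaft on a flat red ring (42 mm diameter) on the panel; origin on the shaft's axis at the ring's top (2 mm above the panel), where the knob's underside seats. Shaft 14 mm diameter, 16 mm high, tip chamfered; its flat faces the point's +x, 3 mm from the axis. It does not turn; its direction varies from shaft to shaft and start to start.
- shaft_yellow_seat (a point): Fixed aluminium D-shaft on a flat yellow ring (42 mm diameter) on the panel; origin on the shaft's axis at the ring's top (2 mm above the panel), where the knob's underside seats. Shaft 14 mm diameter, 16 mm high, tip chamfered; its flat faces the point's +x, 3 mm from the axis. It does not turn; its direction varies from shaft to shaft and start to start.
- shaft_blue_seat (a point): Fixed aluminium D-shaft on a flat blue ring (42 mm diameter) on the panel; origin on the shaft's axis at the ring's top (2 mm above the panel), where the knob's underside seats. Shaft 14 mm diameter, 16 mm high, tip chamfered; its flat faces the point's +x, 3 mm from the axis. It does not turn; its direction varies from shaft to shaft and start to start.
- knob_red_mid (a point): Middle (14 mm above the underside) of the red round knob, 36 mm diameter, 28 mm high, 30 g, standing; may be absent. D-bore from below, 18 mm deep, 16 mm diameter, its flat 4 mm from the axis on the +x side; the white line on top points along +x. Goes on only with its +x along the shaft's +x (8 degrees of play); seated, the point is 14 mm above the ring, unkeyed 30 mm.
- knob_yellow_mid (a point): Middle (14 mm above the underside) of the yellow round knob, 36 mm diameter, 28 mm high, 30 g, standing; may be absent. D-bore from below, 18 mm deep, 16 mm diameter, its flat 4 mm from the axis on the +x side; the white line on top points along +x. Goes on only with its +x along the shaft's +x (8 degrees of play); seated, the point is 14 mm above the ring, unkeyed 30 mm.
- knob_blue_mid (a point): Middle (14 mm above the underside) of the blue round knob, 36 mm diameter, 28 mm high, 30 g, standing; may be absent. D-bore from below, 18 mm deep, 16 mm diameter, its flat 4 mm from the axis on the +x side; the white line on top points along +x. Goes on only with its +x along the shaft's +x (8 degrees of play); seated, the point is 14 mm above the ring, unkeyed 30 mm.
- tape_amber: Bystander: amber tape roll, 62 mm diameter, 12 mm high, lying flat; origin under its centre.
- vial1: Bystander: white vial, 27 mm diameter, 45 mm high; origin under its centre.
- tip_cleaner: Bystander: black tip-cleaner pot, 66 mm diameter, 36 mm high; origin under its centre.

How it is judged:
By the outcome, as a careful person would: the job done as asked, in the order asked, and still so for the second after the job is handed in, with the robot touching nothing.
Of knob_red, knob_yellow, knob_blue only 2 to 3 are there at a start; the rules pass over those that are not, and their reading is None.
At some moment in a run one of knob_red, knob_yellow, knob_blue may be knocked a few centimetres aside while the robot is not near it.
It also fails if it takes over 210 s, if anything falls off the work surface, if the arm or the gripper's body presses on something with over 40 N, if the wrist force passes 120 N, or if a joint passes its speed limit or range.

## Working session

There is one attempt and no reset: what is moved stays moved. The work goes in short steps, each a Python script; the robot and the scene stay as the last script left them, time stands still between calls to the robot, and variables do not carry over. Pictures are saved under pics/ and viewed, at most 14 in all, crops included, and the job is handed in when it is done.

```bash
ls; mkdir -p pics; cat > h.py <<'E'
import numpy as np, cv2
from scipy.spatial.transform import Rotation as Ro
from cell import robot, grip, kin, viewer
def info(c):
    i=viewer.camera_info(c); return np.array(i["camera_matrix"]),np.array(i["R"]),np.array(i["t"])
def shot(c,fn=None):
    im=viewer.read_camera(c)
    if fn: cv2.imwrite("pics/"+fn,im[:,:,::-1])
    return im
def world(c,p):
    K,R,t=info(c); return R.T@(np.array(p)-t)
def pin(n,c):
    return [(round(d["confidence"],2),world(c,d["at"]).round(1)) for d in viewer.pinpoint(n,c)]
def ray(c,uv,z):
    K,R,t=info(c); d=R.T@np.linalg.solve(K,[uv[0],uv[1],1]); o=-R.T@t
    return o+d*(z-o[2])/d[2]
def proj(c,X):
    K,R,t=info(c); q=K@(R@np.array(X)+t); return q[:2]/q[2]
E
python3 - <<'E'
from h import *
for c in("scene","top"):
    shot(c,c+"0.png"); K,R,t=info(c); print(c,(-R.T@t).round(0),K[0,0])
    for n in ["instrument","handle_bar","handle_hinge","fuse_base","fuse_spring_top","fuse_cap_mid","shaft_red_seat","shaft_yellow_seat","shaft_blue_seat","knob_red_mid","knob_yellow_mid","knob_blue_mid","tape_amber","vial1","tip_cleaner"]:
        print(n,pin(n,c)[:2])
print(robot.observe())
E
```

```text
pics
scene [  34. -153.  632.] 422.8120999931534
instrument [(0.93, array([467.8, 261.3,   4.1])), (0.53, array([483.9, 451.2,  16.7]))]
handle_bar [(0.56, array([468.1, 264.4, 111.8])), (0.53, array([599.5, 137.1,   2.9]))]
handle_hinge [(0.74, array([516.3, 268.4,  28.2]))]
fuse_base [(0.62, array([492.8, 303.3,  56.1])), (0.17, array([499.2, 237.2,  53.2]))]
fuse_spring_top [(0.55, array([431.1, 295.1,  47.9]))]
fuse_cap_mid [(0.73, array([475.8, 107. ,  20.9]))]
shaft_red_seat [(0.83, array([431.5, 296.2,  51.7])), (0.75, array([334.7, 279.3,   9.3]))]
shaft_yellow_seat [(0.73, array([437.1, 227.1,  47.2]))]
shaft_blue_seat [(0.76, array([498.8, 236.5,  54.2]))]
knob_red_mid [(0.69, array([480.9, 448.6,  18.8]))]
knob_yellow_mid [(0.87, array([336.1, 282.1,   8.7])), (0.59, array([610.6, 509.8,   4.5]))]
knob_blue_mid [(0.6, array([555.7, 441.9,  13.3]))]
tape_amber [(0.69, array([605.6, 135. ,   1.4]))]
vial1 [(0.76, array([609.3, 512.4,   1.4]))]
tip_cleaner [(0.58, array([385.9, 557.6,   1.7]))]
top [370. 325. 938.] 404.41359141549094
instrument [(0.82, array([471.5, 267.5,  -
[... 1065 characters left out ...]
0626, -0.01158489,  1.60271531,  0.00602087,
        1.07143048, -0.05628362]), 'joint_velocities': array([-5.28703766e-04, -1.42465361e-03, -1.13986407e-03,  2.14626648e-03,
        4.66992858e-04, -1.95635200e-05, -5.34008732e-04]), 'joint_torque': array([ 2.82240075e-05, -5.20413888e+01, -1.21441143e-02, -2.44050300e+01,
       -5.65658428e-02,  1.13776058e-02,  2.87992793e-05]), 'tcp_pos': array([233.16517695, 606.72822171, 214.58194722]), 'tcp_rot': array([ 5.73032114e-01,  3.08882740e+00, -5.18064388e-05]), 'contact_force': array([-0.0160335 ,  0.15114741,  0.28689909]), 'wrist_torque': array([-0.00639777,  0.01149018, -0.01927375]), 'grip_force': 0.0, 'grip_width': 1.0013981784974721}
```

```bash
python3 - <<'E'
import cv2
for c in("scene","top"):
    im=cv2.imread(f"pics/{c}0.png"); cv2.imwrite(f"pics/{c}0x.png",cv2.resize(im,(800,500),interpolation=cv2.INTER_CUBIC))
E
```

```text
(no output)
```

View pics/scene0.png

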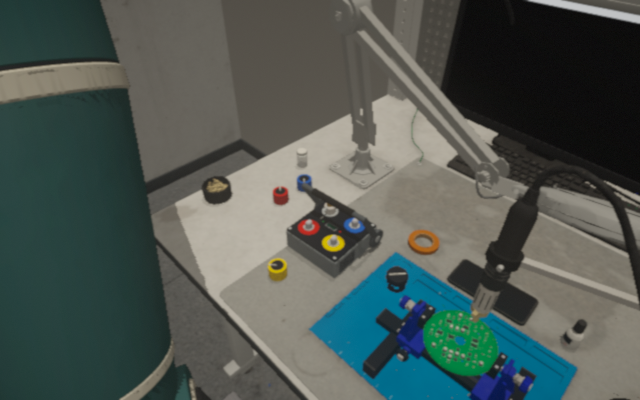

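View pics/top0x.png

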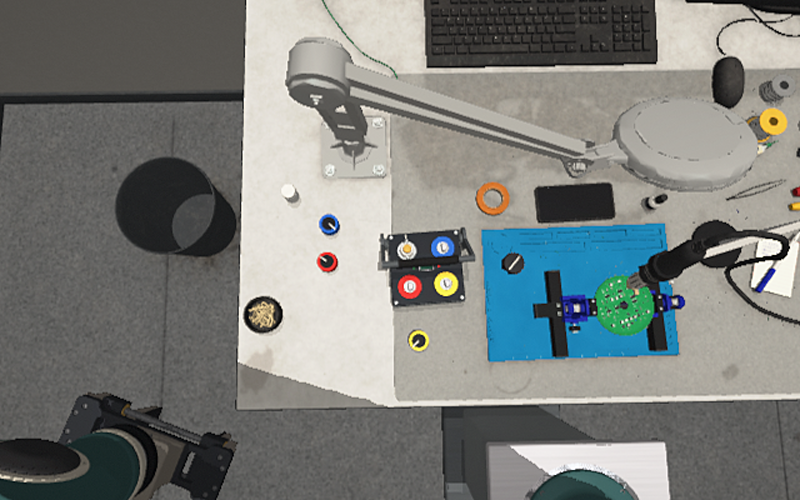

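The scene shows the instrument, with the red, yellow and blue shafts and the fuse holder. All three knobs are present: red at top-view (327,262), blue at (329,224), yellow at (418,340), and the cap at (513,263). I'll zoom in on both views.

```bash
python3 - <<'E'
from h import *
def crop(c,X,Y,w,h,s):
    im=cv2.imread(f"pics/{c}0.png")[Y:Y+h,X:X+w]; return cv2.resize(im,None,fx=s,fy=s,interpolation=cv2.INTER_CUBIC)
cv2.imwrite("pics/ct.png",crop("top",300,180,80,68,8)); cv2.imwrite("pics/cs.png",crop("scene",282,190,104,84,7))
P=[[("top",(333,210)),("top",(262,180)),("top",(262,210))]]
def k(c,X,zz=None,s=10,r=14):
    u,v=np.round(proj(c,X)).astype(int); return crop(c,u-r,v-r,2*r,2*r,7)
rows=[]
for c in("top","scene"):
    rows.append(np.hstack([k(c,X) for X in([482,444,28],[556,442,28],[338,279,28],[473,109,31])]))
cv2.imwrite("pics/ck.png",np.vstack(rows))
E
```

```text
(no output)
```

View pics/ct.png

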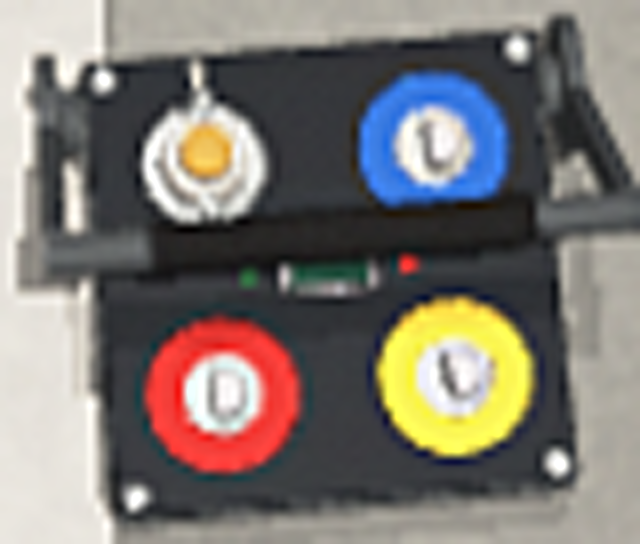

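View pics/cs.png

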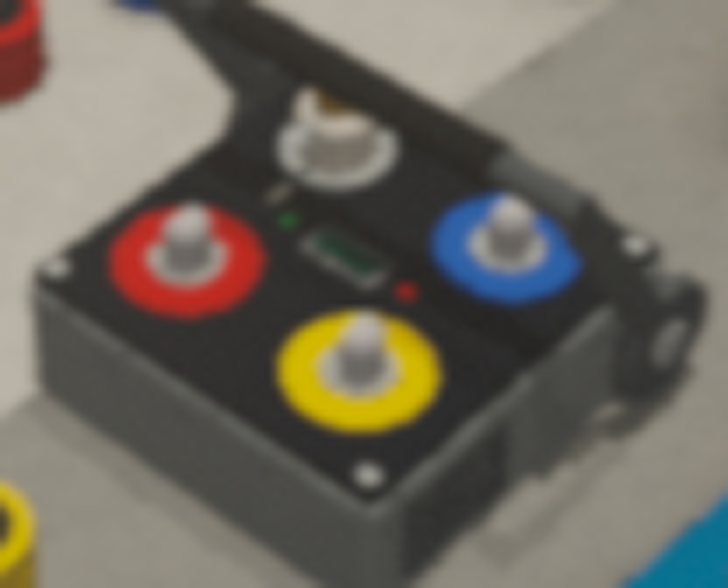

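View pics/ck.png

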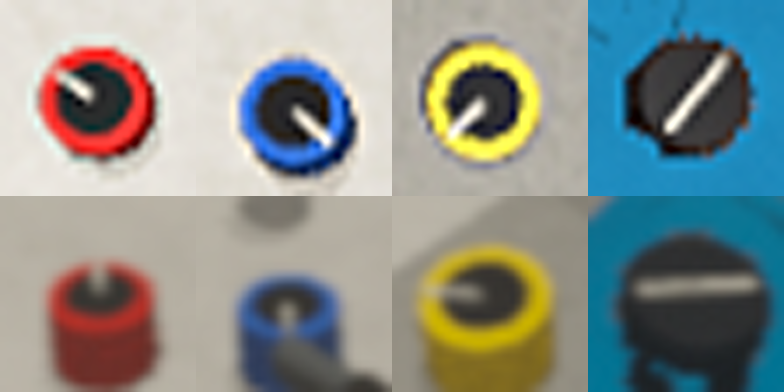

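```bash
cat >> h.py <<'E'
def down(a):
    a=np.radians(a); y=np.array([np.cos(a),np.sin(a),0]); z=np.array([0,0,-1.]); x=np.cross(y,z)
    return Ro.from_matrix(np.c_[x,y,z]).as_rotvec()
def tri(uvt,uvs):
    A=[];b=[]
    for c,uv in(("top",uvt),("scene",uvs)):
        K,R,t=info(c); d=R.T@np.linalg.solve(K,[*uv,1]); d/=np.linalg.norm(d); o=-R.T@t
        M=np.eye(3)-np.outer(d,d); A.append(M); b.append(M@o)
    return np.linalg.lstsq(np.vstack(A),np.hstack(b),rcond=None)[0]
def ikd(p,a):
    return kin.ik(p,down(a))
E
python3 - <<'E'
from h import *
print("lamp elbow",tri((462,134),(490,172)), "lamp knee", tri((255,60),(348,12)))
print("cam axes",info("top")[1].round(2).tolist())
# rings
for c in("top","scene"):
    hsv=cv2.cvtColor(cv2.imread(f"pics/{c}0.png"),cv2.COLOR_BGR2HSV)
    for n,X,h0 in(("red",[433,297,52],0),("yellow",[437,231,52],28),("blue",[498,237,52],109)):
        u=proj(c,X); dh=np.abs((hsv[...,0].astype(int)-h0+90)%180-90)
        m=((dh<12)&(hsv[...,1]>110)&(hsv[...,2]>70)).astype(np.uint8)
        yy,xx=np.mgrid[:400,:640]; m[np.hypot(xx-u[0],yy-u[1])>16]=0
        pts=cv2.findNonZero(m); (e,ax,an)=cv2.fitEllipse(cv2.convexHull(pts))
        print(c,n,ray(c,e,52).round(1),np.round(ax,1))
for a in(95,-85):
    for p in([440,265,97],[550,275,97],[433,297,80],[473,109,25],[338,279,20],[482,444,20],[556,442,20]):
        q=ikd(p,a); print(a,p,None if q is None else np.round(q,2))
E
```

```text
lamp elbow [593.12392469  49.4294286  229.1171732 ] lamp knee [652.76119192 407.51983222 388.38870033]
cam axes [[-0.02, -1.0, 0.01], [-0.99, 0.02, -0.13], [0.13, -0.01, -0.99]]
top red [433.3 297.   52. ] [19.4 19.5]
top yellow [437.3 233.4  52. ] [19.4 19.6]
top blue [502.1 237.2  52. ] [17.6 19.8]
scene red [431.3 295.2  52. ] [16.5 22.9]
scene yellow [435.2 231.3  52. ] [17.9 24.4]
scene blue [497.2 235.3  52. ] [14.5 21.6]
95 [440, 265, 97] [-0.62  0.4   0.02  2.03 -0.01  0.71  1.06]
95 [550, 275, 97] [-0.54  0.55  0.03  1.78 -0.02  0.81  1.16]
95 [433, 297, 80] [-0.66  0.45 -0.01  2.01  0.    0.69  0.99]
95 [473, 109, 25] [-0.37  0.5   0.09  2.13 -0.09  0.52  1.44]
95 [338, 279, 20] [-0.74  0.46 -0.03  2.23  0.03  0.46  0.86]
95 [482, 444, 20] [-0.77  0.71 -0.04  1.7   0.04  0.73  0.83]
95 [556, 442, 20] [-0.7   0.78 -0.03  1.55  0.03  0.81  0.92]
-85 [440, 265, 97] [-1.08  0.45  0.59  2.06 -0.36  0.74 -1.75]
-85 [550, 275, 97] [-0.95  0.6   0.58  1.81 -0.42  0.86 -1.64]
-85 [433, 297, 80] [-1.12  0.49  0.57  2.04 -0.4   0.72 -1.78]
-85 [473, 109, 25] [-0.71  0.54  0.5   2.15 -0.48  0.56 -1.33]
-85 [338, 279, 20] [-1.17  0.49  0.48  2.25 -0.48  0.49 -1.8 ]
-85 [482, 444, 20] [-1.17  0.77  0.53  1.73 -0.52  0.79 -1.87]
-85 [556, 442, 20] [-1.08  0.84  0.55  1.58 -0.53  0.87 -1.81]
```

Next I push the handle with the shut fingers, in force-guarded steps.

```bash
python3 - <<'E'
from h import *
yaw=3.6; ex=np.array([np.cos(np.radians(yaw)),np.sin(np.radians(yaw)),0]); o=down(90+yaw)
C=np.array([466.2,266.2,0])
grip(0.0)
robot.movep(C-36*ex+[0,0,200],o)
robot.servo_line(C-36*ex+[0,0,97],feed=150)
f0=robot.observe()["contact_force"]
for s in [*range(-30,66,6),*range(66,90,2)]:
    robot.servo_line(C+s*ex+[0,0,97],feed=60)
    ob=robot.observe(); F=(ob["contact_force"]-f0)
    print(s,((ob["tcp_pos"]-C)@ex).round(1),F.round(1),end=" | ")
    if F@ex<-22: break
robot.servo_line(ob["tcp_pos"]-15*ex,feed=150)
robot.servo_line(robot.observe()["tcp_pos"]+[0,0,100])
robot.movep([350,430,250],o)
for c in("top","scene"):
    shot(c,c+"1.png"); print(pin("handle_bar",c)[:1])
print(robot.observe()["t"])
E
```

```text
-30 -29.0 [-0.4  1.3 -1.1] | -24 -23.5 [ 0.4  1.5 -0.7] | -18 -17.6 [-1.4  0.9 -0.4] | -12 -11.8 [-0.6  0.   0.3] | -6 -5.6 [-0.6  1.4 -0.1] | 0 0.8 [ 0.4  1.3 -0.5] | 6 6.8 [-0.7  1.1 -0.4] | 12 12.7 [-0.7  1.1 -0.4] | 18 18.7 [ 0.6  1.3 -0.4] | 24 24.6 [-1.   0.4  0.2] | 30 30.6 [-0.9  0.4 -0.1] | 36 36.6 [-0.2  1.4 -0.1] | 42 42.5 [-0.4  1.6 -0.7] | 48 48.6 [-0.2  0.6  0.3] | 54 54.6 [-0.7  1.1 -0.6] | 60 60.6 [ 0.4  1.  -0. ] | 66 66.8 [ 0.1  0.7 -0.3] | 68 68.3 [ 0.3  1.3 -0.7] | 70 69.9 [-1.1  1.3 -0.8] | 72 72.3 [-1.4  1.  -0.6] | 74 74.4 [-0.6  1.1  0. ] | 76 76.3 [-1.3  1.2  0.6] | 78 77.1 [-4.6  0.7  1.9] | 80 77.3 [-9.9 -1.7  6. ] | 82 77.5 [-14.5  -2.    9.6] | 84 77.5 [-18.8  -2.   13.3] | 86 77.7 [-23.6  -3.1  18.3] | [(0.73, array([561.2, 272.6, 110.8]))]
[(0.86, array([558.4, 272.4, 113.9]))]
14.2917
```

```bash
cat > m.py <<'E'
from h import *
HUE=dict(red=0,yellow=28,blue=109)
def avg(c,n=5): return np.mean([viewer.read_camera(c).astype(float) for _ in range(n)],0)
def ell(im,c,n,X,z,rad=16):
    hsv=cv2.cvtColor(im.round().astype(np.uint8),cv2.COLOR_RGB2HSV); u=proj(c,X)
    dh=np.abs((hsv[...,0].astype(int)-HUE[n]+90)%180-90)
    m=((dh<12)&(hsv[...,1]>110)&(hsv[...,2]>60)).astype(np.uint8)
    yy,xx=np.mgrid[:400,:640]; m[np.hypot(xx-u[0],yy-u[1])>rad]=0
    k=cv2.resize(m.astype(np.float32),None,fx=1,fy=1)
    e,ax,an=cv2.fitEllipse(cv2.convexHull(cv2.findNonZero(m)))
    return ray(c,e,z),ax
def line(im,c,X,z,r=16,f=0.5):
    """pixels of a white line on a dark disc at X: world points with weights"""
    u=proj(c,X); g=im.min(2); yy,xx=np.mgrid[:400,:640]
    m=np.hypot(xx-u[0],yy-u[1])<14
    P=np.array([ray(c,(a,b),z) for a,b in zip(xx[m],yy[m])])-X; w=g[m]
    s=np.hypot(P[:,0],P[:,1])<r; P=P[s,:2]; w=w[s]; w=np.clip(w-np.percentile(w,60),0,None); w[w<f*w.max()]=0
    return P,w
def dpoly(th,r,fl,n=90):
    a=np.arccos(fl/r); t=np.linspace(a,2*np.pi-a,n)+th
    return np.c_[r*np.cos(t),r*np.sin(t)]
def flatfit(im,c,seat,S=8,W=14):
    g=im.mean(2); u0=np.floor(proj(c,seat+[0,0,8])).astype(int)-W//2
    pat=g[u0[1]:u0[1]+W,u0[0]:u0[0]+W]; K,R,t=info(c); cam=-R.T@t
    def px(P,z,sh): 
        X=np.c_[P+seat[:2]+sh,np.full(len(P),z)]@R.T+t; q=X@K.T; q=q[:,:2]/q[:,2:]
        return np.round((q-u0+.5)*S*16).astype(np.int32)
    def fill(polys):
        m=np.zeros((W*S,W*S),np.float32)
        for p in polys: cv2.fillPoly(m,[p],1,shift=4)
        return m
    cir=np.c_[np.cos(np.linspace(0,6.28,60)),np.sin(np.linspace(0,6.28,60))]
    res=[]
    sig=(.5 if c=="top" else .9)*S
    for th in range(0,360,6):
        best=None
        for dx in np.arange(-3,3.1,1):
            for dy in np.arange(-3,3.1,1):
                T=np.radians(th); sh=np.array([dx,dy])
                B=dpoly(T,7,3); Tp=dpoly(T,6.2,2.5)
                full=fill([px(cir*10.5,seat[2],sh)])
                z0=seat[2]; b=px(B,z0,sh); m=px(B,z0+15,sh); tp=px(Tp,z0+16,sh)
                top=fill([tp]); mid=fill([m])
                sil=fill([cv2.convexHull(np.vstack([b,m]))[:,0]])
                flat=fill([np.array([b[0],b[-1],m[-1],m[0]])])
                v=cam[:2]-seat[:2]; vis=v@[np.cos(T),np.sin(T)]>3
                flat=flat*(1-mid) if vis else flat*0
                cyl=np.clip(sil-mid-flat,0,1); ch=np.clip(mid-top,0,1); wash=np.clip(full-sil,0,1)
                cols=[top,flat,cyl,ch,wash]
                valid=np.clip(np.maximum(full,sil),0,1)
                dn=lambda M: cv2.resize(cv2.GaussianBlur(M,(0,0),sig),(W,W),interpolation=cv2.INTER_AREA).ravel()
                A=np.c_[tuple(dn(x) for x in cols)]; wv=dn(valid)>.9
                y=pat.ravel()[wv]; A=A[wv]; A=np.vstack([A,np.eye(5)*.05]); yy=np.r_[y-y.mean(),np.zeros(5)]
                s,*_=np.linalg.lstsq(A,yy,rcond=None); r=np.mean((A@s-yy)**2)/np.var(y)
                if best is None or r<best[0]: best=(r,dx,dy)
        res.append((th,)+best)
    return np.array(res)
E
python3 - <<'E'
from m import *
robot.goto_joints([-1.247,.468,-.012,1.603,.006,1.071,-.056])
ims={c:avg(c) for c in("top","scene")}
np.savez("ims.npz",**ims)
seats=dict(red=[432.3,296.1,52],yellow=[436.2,232.4,52],blue=[500,236.5,52])
kn=dict(red=[482,444,28],yellow=[338,279,28],blue=[556,442,28])
for n in HUE:
    for c in ims:
        e,ax=ell(ims[c],c,n,np.array(seats[n]),52); k,ax2=ell(ims[c],c,n,np.array(kn[n]),28,13)
        print(n,c,"ring",e.round(1),np.round(ax,1),"knob",k.round(1),np.round(ax2,1))
print(robot.observe()["t"])
a=[np.vstack([cv2.resize(ims[c][v-9:v+9,u-9:u+9][:,:,::-1],None,fx=14,fy=14,interpolation=cv2.INTER_CUBIC) for c in ims for u,v in [np.round(proj(c,np.array(seats[n])+[0,0,10])).astype(int)]]) for n in HUE]
cv2.imwrite("pics/sh.png",np.clip(np.hstack(a),0,255))
E
```

```text
red top ring [433.3 297.   52. ] [19.4 19.5] knob [482.4 444.8  28. ] [15.3 16.3]
red scene ring [431.4 295.1  52. ] [16.7 22.9] knob [472.9 432.   28. ] [15.8 18.5]
yellow top ring [437.3 233.4  52. ] [19.4 19.6] knob [339.1 282.7  28. ] [15.6 16.6]
yellow scene ring [435.3 231.3  52. ] [17.9 24.5] knob [333.5 273.7  28. ] [20.2 21. ]
blue top ring [501.1 237.2  52. ] [19.  19.4] knob [551.1 441.3  28. ] [14.8 16.4]
blue scene ring [499.2 235.3  52. ] [16.1 22.3] knob [542.2 429.5  28. ] [13.1 16.9]
15.6583[ WARN:0@7.028] global loadsave.cpp:1063 imwrite_ Unsupported depth image for selected encoder is fallbacked to CV_8U.
```

View pics/sh.png

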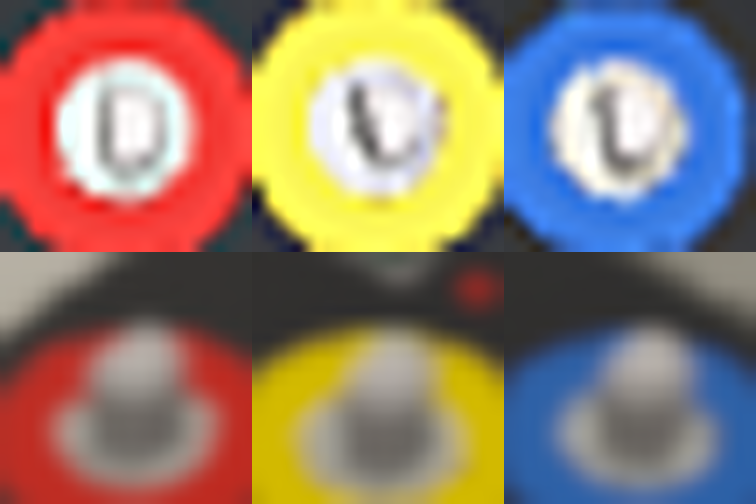

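```bash
python3 - <<'E'
from m import *
ims=dict(np.load("ims.npz"))
seats=dict(red=[432.3,296.1,52],yellow=[436.3,232.4,52],blue=[500.1,236.3,52])
kn=dict(red=[482.4,444,28],yellow=[339,281,28],blue=[554,442,28],cap=[473.5,110,31])
for n in kn:
    for c in ims:
        if n=="blue" and c=="scene": pass
        X=np.array(kn[n],float)
        P,w=line(ims[c],c,X,X[2],r=15 if n!="cap" else 17); mu=(P*w[:,None]).sum(0)/w.sum()
        U=(P-mu); C=(U*w[:,None]).T@U/w.sum(); ev,V=np.linalg.eigh(C); d=V[:,1]
        if d@mu<0:d=-d
        print(n,c,"line PCA",np.degrees(np.arctan2(d[1],d[0])).round(1),"mean at",(X[:2]+mu).round(1),"by mean",np.degrees(np.arctan2(mu[1],mu[0])).round(0),"std",np.sqrt(ev).round(1))
for n in seats:
    tot=0
    for c in ims:
        r=flatfit(ims[c],c,np.array(seats[n],float)); i=r[:,1].argsort()[:5]; tot=tot+np.log(r[:,1]); print(n,c,r[i].round(3).tolist())
    print(n,"joint",[(int(r[j,0]),round(tot[j],2)) for j in tot.argsort()[:6]])
E
```

```text
red top line PCA 54.8 mean at [488.  451.7] by mean 54.0 std [1.1 3.4]
red scene line PCA 53.9 mean at [488.3 453.2] by mean 57.0 std [1.8 2.9]
yellow top line PCA 133.0 mean at [334.1 287.9] by mean 125.0 std [0.8 3.9]
yellow scene line PCA 133.0 mean at [332.2 287.2] by mean 138.0 std [1.2 3.2]Traceback (most recent call last):
  File "<stdin>", line 9, in <module>
  File "m.py", line 16, in line
    P=np.array([ray(c,(a,b),z) for a,b in zip(xx[m],yy[m])])-X; w=g[m]
                ~~~^^^^^^^^^^^
  File "h.py", line 15, in ray
    K,R,t=info(c); d=R.T@np.linalg.solve(K,[uv[0],uv[1],1]); o=-R.T@t
          ~~~~^^^
  File "h.py", line 5, in info
    i=viewer.camera_info(c); return np.array(i["camera_matrix"]),np.array(i["R"]),np.array(i["t"])
ValueError: time passes only in moves, steps and waits
```

```bash
sed -i 's/^def info(c):/import functools\n@functools.lru_cache\ndef info(c):/' h.py; cat > f.py <<'E'
from m import *
ims=dict(np.load("ims.npz"))
seats=dict(red=[432.3,296.1,52],yellow=[436.3,232.4,52],blue=[500.1,236.3,52])
kn=dict(red=[482.4,444,28],yellow=[339,281,28],blue=[554,442,28],cap=[473.5,110,31])
for n in kn:
    for c in ims:
        X=np.array(kn[n],float)
        P,w=line(ims[c],c,X,X[2],r=15 if n!="cap" else 17); mu=(P*w[:,None]).sum(0)/w.sum()
        U=(P-mu); C=(U*w[:,None]).T@U/w.sum(); ev,V=np.linalg.eigh(C); d=V[:,1]
        if d@mu<0:d=-d
        print(n,c,"line PCA",np.degrees(np.arctan2(d[1],d[0])).round(1),"mean at",(X[:2]+mu).round(1),"by mean",np.degrees(np.arctan2(mu[1],mu[0])).round(0),"std",np.sqrt(ev).round(1))
for n in seats:
    tot=0
    for c in ims:
        r=flatfit(ims[c],c,np.array(seats[n],float)); i=r[:,1].argsort()[:5]; tot=tot+np.log(r[:,1]); print(n,c,r[i].round(3).tolist())
    print(n,"joint",[(int(r[j,0]),round(tot[j],2)) for j in tot.argsort()[:6]])
E
python3 f.py
```

```text
red top line PCA 54.8 mean at [488.  451.7] by mean 54.0 std [1.1 3.4]
red scene line PCA 53.9 mean at [488.3 453.2] by mean 57.0 std [1.8 2.9]
yellow top line PCA 133.0 mean at [334.1 287.9] by mean 125.0 std [0.8 3.9]
yellow scene line PCA 133.0 mean at [332.2 287.2] by mean 138.0 std [1.2 3.2]
blue top line PCA -132.8 mean at [548.  436.4] by mean -137.0 std [0.8 3.8]
blue scene line PCA 44.3 mean at [555.9 444.7] by mean 54.0 std [ 4.2 11.4]
cap top line PCA -39.9 mean at [473.3 107.6] by mean -95.0 std [1.  8.3]
cap scene line PCA -41.2 mean at [478.3 109.5] by mean -6.0 std [1.4 8.2]
red top [[84.0, 0.249, 2.0, 1.0], [96.0, 0.251, 1.0, 2.0], [90.0, 0.262, 2.0, 1.0], [102.0, 0.308, 1.0, 2.0], [78.0, 0.37, 1.0, 2.0]]
red scene [[96.0, 0.026, 0.0, 0.0], [90.0, 0.027, 0.0, 0.0], [114.0, 0.028, 0.0, 1.0], [84.0, 0.028, 0.0, 0.0], [102.0, 0.029, 0.0, 0.0]]
red joint [(96, np.float64(-5.05)), (84, np.float64(-4.98)), (90, np.float64(-4.95)), (102, np.float64(-4.73)), (78, np.float64(-4.52)), (108, np.float64(-4.42))]
yellow top [[108.0, 0.123, 1.0, 1.0], [102.0, 0.133, 1.0, 1.0], [114.0, 0.182, 1.0, 1.0], [96.0, 0.192, 1.0, 1.0], [90.0, 0.264, 2.0, 1.0]]
yellow scene [[108.0, 0.016, 0.0, 0.0], [114.0, 0.022, 0.0, 0.0], [102.0, 0.024, 0.0, 0.0], [126.0, 0.034, 0.0, 1.0], [120.0, 0.034, 0.0, 0.0]]
yellow joint [(108, np.float64(-6.21)), (102, np.float64(-5.77)), (114, np.float64(-5.54)), (96, np.float64(-4.95)), (120, np.float64(-4.7)), (126, np.float64(-4.41))]
blue top [[96.0, 0.076, 1.0, 1.0], [102.0, 0.084, 1.0, 1.0], [90.0, 0.102, 1.0, 1.0], [108.0, 0.159, 1.0, 1.0], [84.0, 0.198, 1.0, 1.0]]
blue scene [[96.0, 0.023, 0.0, 0.0], [102.0, 0.024, 0.0, 0.0], [108.0, 0.03, 0.0, 0.0], [90.0, 0.031, 0.0, 0.0], [114.0, 0.039, 0.0, 1.0]]
blue joint [(96, np.float64(-6.33)), (102, np.float64(-6.22)), (90, np.float64(-5.75)), (108, np.float64(-5.35)), (84, np.float64(-4.81)), (114, np.float64(-4.63))]
```

```bash
cat > act.py <<'E'
from m import *
def ob(): robot.hold(.1); return robot.observe()
def pick(xy,a1,a2,zt=4,op=.7,N=25):
    xy=np.array(xy,float)
    grip(op,N); robot.movep([*xy,110],down(a1)); robot.servo_line([*xy,zt],feed=150)
    grip(0,5); grip(.55); robot.servo_line([*xy,zt+45],feed=200)
    robot.servo_line([*xy,zt+45],rotation=down(a2),feed=150); robot.servo_line([*xy,zt],feed=150)
    grip(0,N); o=ob(); print("grip",(o["grip_width"]*92).round(1),o["grip_force"],o["tcp_pos"].round(1),"t",o["t"])
    robot.servo_line([*xy,120],feed=200)
def insert(xy,a,zs,zt=4,rise=16,lim=9):
    """zs seat height; bottom of part = tcp z - zt"""
    xy=np.array(xy,float); z=zs+zt
    robot.movep([*xy,z+rise+12],down(a)); f0=ob()["contact_force"][2]
    robot.servo_line([*xy,z+rise+3],feed=100)
    zc=z+rise+3
    def state():
        o=robot.observe(); return o["tcp_pos"],o["contact_force"]-[0,0,f0]
    offs=[(r*np.cos(t),r*np.sin(t),d) for r in(0,1.2,2.2) for d in(0,-7,7,-14,14,-21,21) for t in (np.arange(0,6.2,np.pi/3) if r else [0])]
    it=iter(offs); cur=(0,0,0)
    while True:
        p,F=state()
        if p[2]<z+1.2 or (p[2]<z+2.5 and F[2]>15): break
        if F[2]<lim: zc=max(zc-1.5,p[2]-6)
        else:
            cur=next(it,None)
            if cur is None: print("search failed"); break
            zc=min(zc,p[2]-2.5)
        if zc<z-7: break
        robot.servo_line([xy[0]+cur[0],xy[1]+cur[1],zc],rotation=down(a+cur[2]),feed=40)
    p,F=state(); print("ins cur",np.round(cur,1),"tcp",p.round(1),"want z",z,"F",F.round(1)); return p,F
def leave(op=.6,up=80):
    p=robot.observe()["tcp_pos"]; grip(op); robot.servo_line([p[0],p[1],p[2]+up],feed=200)
E
python3 - <<'E'
from act import *
for a in(20,84,110): print(a,[None if q is None else np.round(q,2) for q in (ikd([339.5,280.5,4],a),ikd([436.5,232.6,60],a))])
shot("top"); print(pin("knob_yellow_mid","top")[:1])
pick([339,280.3],20,110)
p,F=insert([436.5,232.6],84,52)
print(robot.observe()["t"])
E
```

```text
20 [array([-0.91,  0.49,  0.17,  2.24, -0.2 ,  0.42, -0.23]), array([-0.78,  0.45,  0.27,  2.1 , -0.2 ,  0.61, -0.02])]
84 [array([-0.76,  0.49, -0.  ,  2.23,  0.  ,  0.42,  0.7 ]), array([-0.61,  0.44,  0.07,  2.09, -0.05,  0.61,  0.96])]
110 [array([-0.7 ,  0.49, -0.07,  2.22,  0.09,  0.43,  1.07]), array([-0.54,  0.44, -0.02,  2.09,  0.02,  0.61,  1.35])]
[(0.56, array([339. , 281.3,  15. ]))]Traceback (most recent call last):
  File "<stdin>", line 4, in <module>
  File "act.py", line 8, in pick
    grip(0,N); o=ob(); print("grip",(o["grip_width"]*92).round(1),o["grip_force"],o["tcp_pos"].round(1),"t",o["t"])
                                    ^^^^^^^^^^^^^^^^^^^^^^^^^^
AttributeError: 'float' object has no attribute 'round'
```

```bash
sed -i 's/(o\["grip_width"\]\*92).round(1)/round(o["grip_width"]*92,1)/' act.py; python3 - <<'E'
from act import *
o=ob(); print(o["grip_width"]*92,o["grip_force"],o["tcp_pos"],o["t"])
robot.servo_line([339,280.3,120],feed=200)
p,F=insert([436.5,232.6],84,52)
print(robot.observe()["t"])
E
```

```text
34.8680799142431 25.001117885112762 [339.55988682 280.81697742   4.78620347] 23.075
ins cur [0 0 0] tcp [436.5 232.6  56.9] want z 56 F [-1.   0.2  0.1]
27.6917
```

```bash
cat >> act.py <<'E'
def seat(xy,a,z0,lim=10):
    f0=0; p=robot.observe()["tcp_pos"]
    for k in range(12):
        robot.servo_line([*xy,p[2]-1.0*(k+1)],rotation=down(a),feed=40); o=robot.observe()
        if o["contact_force"][2]>lim: break
    print("seated tcp",o["tcp_pos"].round(1),o["contact_force"].round(1))
E
python3 - <<'E'
from act import *
seat([436.5,232.6],84,56); leave()
robot.movep([420,360,200],down(84))
for c in("top","scene"):
    shot(c,c+"2.png"); print(pin("knob_yellow_mid",c)[:2],pin("knob_red_mid",c)[:1],pin("knob_blue_mid",c)[:2])
print(robot.observe()["t"])
E
```

```text
seated tcp [436.6 232.6  56.7] [-4.8 -3.5 19.3]
[] [] []
[(0.72, array([434.4, 233. ,  63.8]))] [(0.74, array([485. , 449.9,  16.6]))] [(0.53, array([557.6, 443.1,  14.2]))]
30.2583
```

```bash
python3 - <<'E'
from act import *
print("lamp base", ray("top",(284,118),5), ray("top",(265,118),5), ray("top",(284,141),5), "post scene",ray("scene",(362,150),20))
for a in(-30,60,97): print(a,ikd([482,444,4],a) is not None,ikd([432,296,60],a) is not None)
pick([482.5,444.5],-30,60)
xy=[432.6,296.4]
insert(xy,97,52); seat(xy,97,56); leave()
robot.movep([420,360,200],down(97))
for c in("scene",):
    shot(c,c+"3.png"); print(pin("knob_red_mid",c)[:2],pin("knob_blue_mid",c)[:2],pin("fuse_cap_mid",c)[:2])
print(robot.observe()["t"])
E
```

```text
lamp base [704.10870874 393.94294625   5.        ] [704.81850662 439.37841686   5.        ] [647.38438531 394.32170858   5.        ] post scene [746.98684258 430.45672464  20.        ]
-30 True True
60 True True
97 True True
grip 34.5 25.00055819749832 [482.7 444.8   4.6] t 37.0417
ins cur [0 0 0] tcp [432.5 296.4  56.9] want z 56 F [-0.4  0.   1. ]
seated tcp [432.8 296.5  56.4] [-3.5 -2.9 13.8]
[(0.81, array([433.3, 302.5,  67.2])), (0.26, array([436.5, 235.8,  60.6]))] [(0.81, array([506. , 446.9,  14.8]))] [(0.73, array([473.6, 107.5,  20.8]))]
44.0083
```

The blue knob has been knocked to about (506, 447), so I'll measure it again.

```bash
python3 - <<'E'
from act import *
robot.movep([233,600,250],down(60))
ims={c:avg(c,2) for c in("top","scene")}
for c in ims:
    cand=pin("knob_blue_mid",c)[:2]; print(c,cand)
    X=np.array([*[d for d in cand][0][1][:2],28.])
    try: print(ell(ims[c],c,"blue",X,28,11))
    except Exception as e: print(e)
    P,w=line(ims[c],c,X,28,r=15); mu=(P*w[:,None]).sum(0)/w.sum()
    U=P-mu; ev,V=np.linalg.eigh((U*w[:,None]).T@U/w.sum()); d=V[:,1]
    if d@mu<0:d=-d
    print("line",np.degrees(np.arctan2(d[1],d[0])),X[:2]+mu,np.sqrt(ev),"centre",X[:2]+mu-9.5*d)
S=[]
for c in ims:
    u,v=np.round(proj(c,[506,446,20])).astype(int); S.append(cv2.resize(ims[c][v-22:v+22,u-22:u+22][:,:,::-1],(396,396),interpolation=cv2.INTER_CUBIC))
cv2.imwrite("pics/blue.png",np.clip(np.hstack(S),0,255).astype(np.uint8))
E
```

```text
top [(0.7, array([504. , 448.7,   9.9]))]
(array([503.18472352, 445.81057487,  28.        ]), (14.697861671447754, 16.095779418945312))
line -129.18115797569828 [499.54772621 441.18663139] [0.92936884 3.70330193] centre [505.54958324 448.55057817]
scene [(0.71, array([503.7, 449.1,  13.7]))]
(array([495.346557  , 436.15562804,  28.        ]), (13.576194763183594, 14.669729232788086))
line 58.604298893018935 [504.8133667  454.33808495] [ 6.6012475  10.19386919] centre [499.86438361 446.22898103]
```

View pics/blue.png

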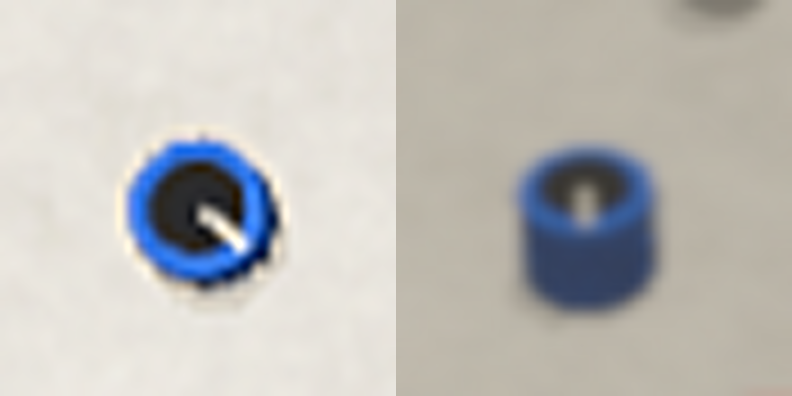

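The blue knob stands upright at about (505, 448). Its line points to about -130°, toward the lower right in the top view.

```bash
python3 - <<'E'
from act import *
for a in(20,110,-21): print(a,ikd([505,448,4],a) is not None,ikd([500,236,60],a) is not None)
pick([504.5,448],20,110)
xy=[500.3,236.6]
insert(xy,-21,52); seat(xy,-21,56); leave(.52)
robot.movep([420,400,200],down(20))
for c in("scene",):
    shot(c,c+"4.png"); print(*[pin(n,c)[:2] for n in("knob_blue_mid","knob_red_mid","knob_yellow_mid","fuse_cap_mid")])
print(robot.observe()["t"])
E
```

```text
20 True True
110 True True
-21 True True
grip 35.3 25.00034898519516 [504.7 448.2   4.6] t 51.95
ins cur [0 0 0] tcp [500.2 236.5  56.9] want z 56 F [-0.7 -0.2  0.3]
seated tcp [500.5 236.7  56.4] [-3.6 -1.9 13.6]
[(0.7, array([501.6, 239.7,  64.1])), (0.21, array([498.4, 237.6,  54.4]))] [(0.91, array([434.2, 301.7,  71. ])), (0.63, array([441.3, 229.2,  49. ]))] [(0.82, array([435.8, 231.6,  64.4]))] [(0.57, array([472.2, 106.8,  22.4])), (0.56, array([431.6, 294.6,  49. ]))]
60.05
```

```bash
python3 - <<'E'
from act import *
for a in(150,60,104,24): print(a,ikd([473,108.5,5],a) is not None,ikd([496,300,56],a) is not None)
pick([473,108.5],150,60,zt=5,op=.75,N=40)
xy=np.array([496.4,300.4]); a=104.5
robot.movep([*xy,110],down(a)); f0=ob()["contact_force"]
robot.servo_line([*xy,80],feed=80)
z=80
while z>44:
    z-=1.5; robot.servo_line([*xy,z],feed=40); o=robot.observe(); F=o["contact_force"]-f0
    if o["tcp_pos"][2]<77: print(round(z,1),o["tcp_pos"].round(1),F.round(1))
    if F[2]>22: break
print(robot.observe()["t"],robot.observe()["grip_width"]*92)
E
```

```text
150 True True
60 True True
104 True True
24 True True
grip 37.2 43.60243429167895 [474.5 108.1   7.4] t 67.05
75.5 [496.3 300.4  75.4] [ 1.2 -0.5  0.6]
74.0 [496.3 300.3  73.9] [1.2 0.1 0.3]
72.5 [496.3 300.4  72.4] [ 2.  -0.5 -0.6]
71.0 [496.3 300.4  70.9] [ 1.1 -1.6 -0.6]
69.5 [496.3 300.4  69.4] [ 0.2 -0.3  0.1]
68.0 [496.3 300.3  67.9] [ 1.1 -0.3  1.3]
66.5 [496.3 300.3  66.4] [ 0.9 -0.5  0.2]
65.0 [496.3 300.4  64.9] [ 0.9  0.3 -0.1]
63.5 [496.4 300.4  63.4] [ 0.8 -0.7 -0.1]
62.0 [496.5 300.5  62. ] [ 1.2 -0.2  1.5]
60.5 [496.6 300.5  60.6] [0.8 0.7 1.9]
59.0 [496.6 300.5  59.1] [ 0.4 -0.1  1.7]
57.5 [496.6 300.6  57.6] [1.1 0.1 3. ]
56.0 [496.6 300.5  56.1] [ 1.  -0.9  5.1]
54.5 [496.6 300.5  54.6] [ 1.3 -0.7  4.8]
53.0 [496.6 300.5  53.2] [ 0.2 -0.6  5.7]
51.5 [496.6 300.5  51.9] [ 0.3 -0.6  6.3]
50.0 [496.6 300.5  51.8] [-2.1 -2.7 18.2]
48.5 [496.7 300.5  51.6] [-5.3 -5.7 27.8]
74.4417 36.85969130538547
```

Fingertips are level with the rim because the mat raised the cap. I'll let it rise keyed on the studs, then regrip higher so the tips stay clear of the panel.

```bash
python3 - <<'E'
from act import *
xy=np.array([496.5,300.5]); a=104.5
robot.servo_line([*xy,62.5],feed=60); robot.hold(.2); grip(.5); 
robot.servo_line([*xy,70],feed=60); f0=ob()["contact_force"]; grip(0,50); o=ob(); print(o["grip_width"]*92,o["tcp_pos"].round(1),(o["contact_force"]-f0).round(1))
z=70
while z>52:
    z-=1.5; robot.servo_line([*xy,z],feed=40); o=robot.observe(); F=o["contact_force"]-f0
    if F[2]>18: break
print("down",z,o["tcp_pos"].round(1),F.round(1),o["wrist_torque"].round(2))
for d in range(8,97,8):
    robot.servo_line([*xy,z],rotation=down(a-d),feed=40); o=robot.observe(); F=o["contact_force"]-f0
    y=Ro.from_rotvec(o["tcp_rot"]).as_matrix()[:,1]
    print(d,"yaw",np.degrees(np.arctan2(y[1],y[0])).round(1),o["tcp_pos"].round(1),F.round(1),o["wrist_torque"].round(2),round(o["grip_width"]*92,1))
    if abs(o["wrist_torque"][2])>1.5: break
print(o["t"])
E
```

```text
36.79227076014386 [496.5 300.4  69.9] [-0.3 -0.4 -0. ]
down 56.5 [496.8 300.7  58.8] [-5.1 -3.8 21. ] [-0.72  1.04  0.02]
8 yaw 96.5 [497.5 301.   58.8] [-2.8 -3.  19.1] [-0.54  0.65 -0.1 ] 36.7
16 yaw 88.5 [497.8 300.8  58.8] [-2.1 -2.7 19.2] [-0.6   0.47 -0.09] 36.9
24 yaw 80.4 [498.  300.5  58.8] [-1.8 -2.7 18.2] [-0.79  0.34 -0.04] 36.7
32 yaw 72.4 [498.  300.3  58.8] [-1.9 -1.8 18.6] [-0.88  0.41 -0.03] 36.7
40 yaw 64.4 [498.  300.2  58.8] [-2.  -4.4 18.2] [-0.89  0.43 -0.05] 36.6
48 yaw 56.4 [498.  300.   58.8] [-1.7 -4.  19.3] [-0.98  0.48 -0.06] 37.0
56 yaw 48.4 [497.9 299.9  58.8] [-2.7 -4.6 19.1] [-1.06  0.51 -0.08] 36.9
64 yaw 40.4 [497.9 299.7  58.8] [-2.8 -4.5 20.3] [-1.11  0.58 -0.05] 36.9
72 yaw 32.4 [497.8 299.8  58.8] [-2.5 -4.3 20.1] [-1.12  0.7  -0.05] 36.6
80 yaw 24.4 [497.7 299.7  58.8] [-3.5 -4.5 19.9] [-1.21  0.78 -0.11] 36.7
88 yaw 16.4 [497.7 299.4  58.8] [-3.5 -6.1 20.8] [-1.32  0.73 -0.04] 37.0
96 yaw 8.6 [497.5 300.   58.6] [-3.3 -5.3 20. ] [-1.09  0.55  0.7 ] 36.7
81.9
```

```bash
python3 - <<'E'
from act import *
o=robot.observe(); yaw=104.5-92
xy=np.array([497,300.3])
robot.servo_line([*xy,58.5],rotation=down(yaw),feed=30)
grip(.45); robot.hold(.5)
robot.servo_line([*xy,150],feed=150); robot.movep([300,520,250],down(60))
ims={c:avg(c,2) for c in("top","scene")}
for c in ims:
    print(c,pin("fuse_cap_mid",c)[:2])
    X=np.array([496.5,300.4,89.5]); P,w=line(ims[c],c,X,X[2],r=17); mu=(P*w[:,None]).sum(0)/w.sum()
    U=P-mu; ev,V=np.linalg.eigh((U*w[:,None]).T@U/w.sum()); print("line",np.degrees(np.arctan2(*V[::-1,1])),mu,np.sqrt(ev))
print(pin("handle_bar","scene")[:1],robot.observe()["t"])
S=[]
for c in ims:
    u,v=np.round(proj(c,[466,266,60])).astype(int); S.append(cv2.resize(ims[c][v-44:v+44,u-44:u+44][:,:,::-1],(398,398),interpolation=cv2.INTER_CUBIC))
cv2.imwrite("pics/end.png",np.clip(np.hstack(S),0,255).astype(np.uint8))
E
```

```text
top [(0.66, array([497. , 300.1,  70.3]))]
line 95.5244564313766 [1.88099625 0.75902057] [1.07788302 8.90096221]
scene [(0.64, array([497.9, 302.7,  75.2]))]
line 91.06582027320403 [1.53504885 1.16825946] [3.31602188 8.00179262]
[(0.83, array([558.3, 273.9, 115.7]))] 85.2333
```

View pics/end.png

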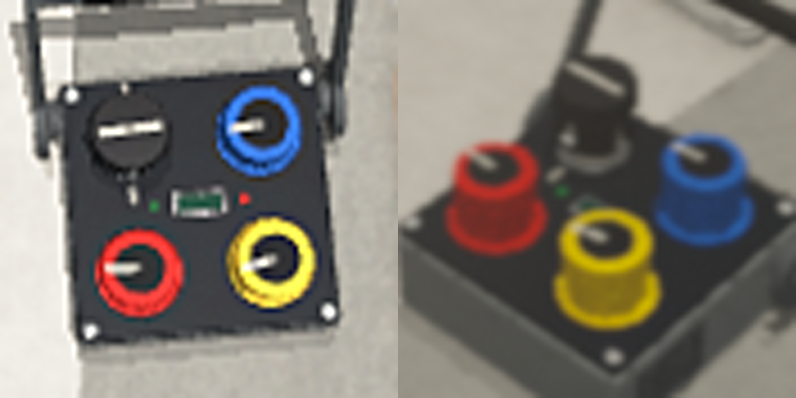

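The line sits about 88° clockwise of the instrument's x, a little past the nominal 80°. I'll check the cap height by touching it lightly from above.

```bash
python3 - <<'E'
from act import *
grip(0,20); xy=[497,300.3]
robot.movep([*xy,110],down(94)); f0=ob()["contact_force"]
robot.servo_line([*xy,97],feed=80)
for z in np.arange(96,86,-1.):
    robot.servo_line([*xy,z],feed=30); o=robot.observe(); F=(o["contact_force"]-f0)[2]; print(z,o["tcp_pos"][2].round(1),F.round(1))
    if F>3: break
robot.servo_line([*xy,130],feed=150); print(o["t"])
E
```

```text
96.0 96.1 -0.5
95.0 95.0 0.5
94.0 93.9 0.3
93.0 92.9 0.6
92.0 91.9 -0.2
91.0 90.9 -1.0
90.0 90.0 -0.1
89.0 89.2 3.1
89.6083
```

The cap top is at 89.5 mm, which is the locked height. I'll retreat, check once more and hand in.

```bash
python3 - <<'E'
from act import *
robot.movep([300,520,250],down(60))
shot("scene"); shot("top")
for n in("tape_amber","vial1","tip_cleaner","fuse_cap_mid","knob_red_mid","knob_yellow_mid","knob_blue_mid","handle_bar"): print(n,pin(n,"scene")[:1],pin(n,"top")[:1])
robot.hold(.5); print(robot.job_done(), robot.observe()["t"])
E
```

```text
tape_amber [(0.57, array([599.7, 132.9,   4.5]))] [(0.77, array([602.1, 135.5,  -0.8]))]
vial1 [(0.47, array([613.8, 510.4,   3.2]))] [(0.61, array([614.7, 513.7,   0.7]))]
tip_cleaner [(0.56, array([385.9, 555. ,   2.5]))] [(0.92, array([392.2, 562.3,  -5.5]))]
fuse_cap_mid [(0.57, array([500.5, 299.6,  75. ]))] [(0.63, array([494.9, 303.5,  69.4]))]
knob_red_mid [(0.77, array([433.2, 300. ,  66.8]))] [(0.68, array([432.3, 293.9,  66.5]))]
knob_yellow_mid [(0.78, array([433.9, 231.6,  62.3]))] [(0.67, array([438.5, 233.9,  66.5]))]
knob_blue_mid [(0.84, array([502.5, 238. ,  64.7]))] [(0.5, array([502.4, 236.1,  65.6]))]
handle_bar [(0.9, array([557. , 272.1, 114.5]))] [(0.58, array([561.5, 270.1, 111.4]))]
the job is handed in; nothing more can be done
the job is handed in; nothing more can be done
```

I've handed the job in: the handle is at its end stop, all three knobs are seated on their own colours, the fuse cap is at its locked height (turned about 88°, nominal 80°), and the tape roll, vial and tip-cleaner pot are where they were.

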